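# Cap the seed jars, then draw the dibber out from under the half cover

## Robot

A 7-joint arm with a two-finger parallel gripper is mounted at the origin on the work surface. World frame = base frame: x ahead of the robot, y to its left, z up, the work surface at z = 0. Lengths are in m, angles in rad, forces in N, time in s.
With the tool pointing down it reaches from about 0.425 to 0.875 m from the base axis. Payload 8.4 kg.
Tool frame: the origin (TCP) lies at the very end of the fingers, on their centre line; the grasp point (between the pads) lies 19 mm behind it; z points along the fingers, y is the line along which they close (so a half turn about z gives the same grasp; the last joint's range is limited). The gripper opens to 87 mm and grips with 3 to 60 N. Pads are 19 mm wide; open, the fingers measure 117 mm over their backs; the gripper's body (75 mm by 190 mm) begins 51 mm behind the grasp point.
Start: joints at [1.103, 0.333, 0.04, 1.465, -0.013, 1.343, -0.059], TCP at [0.234, -0.606, 0.223] pointing down, gripper open.
Joint ranges: [-2.58, 2.58], [-0.38, 2.09], [-1.3, 1.39], [0.25, 2.4], [-1.5, 4.64], [0.08, 2.09], [-2.65, 2.65]. Speed limits (rad/s): [2.22, 2.22, 2.79, 2.79, 3.14, 3.14, 3.14].

## Interface

Orientations are given as [roll, pitch, yaw] about the fixed x, y, z axes, in that order (R = Rz(yaw) Ry(pitch) Rx(roll)).
In Python, from rig import env gives the robot as it stands.
- The arm moves only by the shell command python3 -m crank 'ROWS' [FORCE]. ROWS is JSON, a list of rows, each a list of 7 numbers: the turn, a rotation vector about the tool's x, y, z in degrees, then the shift along the tool's x, y, z in m, then the closure, from -1 (fully open) to 1 (shut). In form: [[wx, wy, wz, x, y, z, jaw], ...]. A call has 1 to 12 rows; each row shifts and turns the commanded pose from where the row before left it, along the tool's axes as they then stand; what a row does not reach is not made up. A row lasts 1/10 s, in which the tool goes at most 50 mm and 8.59 degrees, less where a joint would pass 70% of its speed; a pose out of reach is approached as far as the arm can. A call with a gripper value outside its range is refused whole. The fingers move at their own pace and stop on an object; FORCE is the grip in N (left out, the last holds). Time passes only in rows, so rows that do not move let the fingers close. It gives the time, the measured TCP pose, the force, the opening and the grip force at its end, in the units of the state.
- env.get_obs(): the state, without advancing time (a new reading comes with each control period).
- env.capture(name): name is "scene" or "top"; returns the picture (420x560x3 uint8, red, green, blue); there is no depth.
- env.camera_model(name): a dict with "fx", "fy", "cx", "cy" (pixels), "eye" and "rotation" of the camera in the world. Camera axes: x right, y up, looking along -z (the intrinsics and any distortion apply to the point x, -y, -z); pixel columns grow to the right and rows downward; lengths in m; the calibration is good to about 2 mm. A picture is of the moment at which its call begins. camera_model takes no time and is no camera call.
- env.close_job(): hands the job in; it is judged then, once.
Trained networks look in the newest picture that a camera, given by its name, has taken for a name from the list of things; names that differ only in an ending like _2 or _b are one class to them, and where a whole thing is asked for, a point or a joint stands for the part that bears it (a point fixed in the world has none). Each returns a list of dicts, best first, with "score" (0 to 1); they miss things now and then, are a little off and sometimes report something else, mostly with a low value. They report only what shows in the picture. A call takes as long as a camera call. They do not tell look-alikes from the thing itself.
- env.cut_out(camera, target): "mask" (420x560 bool, what is visible of it) and "xy" ([column, row] in pixels, amid what is visible of it).
- env.pinpoint(camera, target): "xy" ([column, row] in pixels: a listed point, or the origin of a listed thing).
The state is a dict: "clock": time; "qpos": joint angles; "joint_vel": joint speeds; "joint_torque": joint torques, N m; "eef_pos": TCP position; "eef_rot": TCP orientation; "contact_force": force on the tool from outside, world axes, zero at the start; "ft_torque": the same for the moment, N m; "finger_gap": finger opening in m; "grasp_force": force on a finger pad.
Only numpy, scipy, OpenCV 4.12 (cv2) and the standard library are available. Lean on these libraries where they do the work, as an engineer would, in place of code of your own. Each camera call takes 0.05 s, during which the arm holds its last target. There are 200 camera calls.

## Task

Cap both open seed jars so that no dirt gets in: each ceramic lid fully seated on the jar of its own colour. Then, leaving the jars upright and capped and the other things on the bench where they are, take the dibber out of the black trough through the short opening beside the aluminium half cover: raise its red end and draw it out on the slant, without forcing it against the cover. Finish still holding the dibber in the gripper, all of it in the air at least 100 mm above the cover.

Things in the scene. Friction and masses are not known exactly. Their poses are not given: they have to be found in the camera images.
- trough: Black plastic open-topped trough, fixed to the bench: 122 (its x) by 312 (its y) by 66 mm high, walls and floor 6 mm thick, inside 110 by 300 mm. Origin at the centre of its underside, z up; it stands at various places and yaws. The end towards its -y is open above, the end towards its +y is under the half cover, so the opening is 170 mm long (local y from -150 to +20 mm).
- cover: Aluminium half cover, 6 mm thick, screwed flat on the trough's rim over local y from +20 to +156 mm of the trough (underside 66 mm, top 72 mm above the bench). Origin at the trough's centre, 66 mm above the bench, axes as the trough.
- cover_edge (a point): Middle of the cover's free edge at its underside (trough local y = +20 mm, 66 mm above the bench); axes as the trough.
- dibber_mid (a point): Centre of the dibber, half-way up. Its y axis points from the red butt (-125 mm) to the steel tip (+125 mm), z up. At the start it lies flat on the trough's floor (centre line 17 mm above the bench), within 0.06 rad of the trough's y, the butt 10 to 35 mm from the open end's inner wall, the point under the cover. The centre of mass lies near here. Too long to be lifted out level.
- dibber_butt (a point): Centre of the dibber's red end face, 125 mm from its centre, in the axis.
- dibber_tip (a point): The dibber's steel tip, 125 mm from its centre, in the axis; hidden under the cover at the start.
- dibber: Planting dibber, 250 mm long, about 0.13 kg: a square wooden bar 22 by 22 mm for its first 160 mm, of which the first 20 mm are red, then a round steel point 90 mm long tapering to 4 mm radius. Origin 11 mm below dibber_mid, same axes.
- jar_white_mouth (a point): Centre of the mouth of the white ceramic jar (loose, 68 mm in diameter, 70 mm high, mouth 58 mm wide), at its rim, 70 mm above the bench; z up.
- lid_white_knob (a point): Middle of the knob of the white ceramic lid, on the lid's axis, 27 mm above the underside of its plug.
- lid_white_seat (a point): Centre of the underside of the white lid's disc, 19 mm below lid_white_knob and 8 mm above the underside of the plug; it coincides with jar_white_mouth when the lid is seated.
- lid_white: The white lid itself: origin at the centre of the underside of its plug. The lid is a disc 68 mm in diameter and 6 mm thick; under it a plug 47 mm in diameter and 8 mm deep (on which it stands at the start, upright on the table), on it a round knob 16 mm thick (20 mm near its top) and 26 mm tall; whole lid 40 mm high. z up.
- jar_white: The white jar itself: origin at the centre of its underside.
- jar_blue_mouth (a point): Centre of the mouth of the blue ceramic jar (loose, 68 mm in diameter, 70 mm high, mouth 58 mm wide), at its rim, 70 mm above the bench; z up.
- lid_blue_knob (a point): Middle of the knob of the blue ceramic lid, on the lid's axis, 27 mm above the underside of its plug.
- lid_blue_seat (a point): Centre of the underside of the blue lid's disc, 19 mm below lid_blue_knob and 8 mm above the underside of the plug; it coincides with jar_blue_mouth when the lid is seated.
- lid_blue: The blue lid itself: origin at the centre of the underside of its plug. The lid is a disc 68 mm in diameter and 6 mm thick; under it a plug 47 mm in diameter and 8 mm deep (on which it stands at the start, upright on the table), on it a round knob 16 mm thick (20 mm near its top) and 26 mm tall; whole lid 40 mm high. z up.
- jar_blue: The blue jar itself: origin at the centre of its underside.
- torch: yellow torch lying down, 155 mm long, 48 mm across, origin under its middle; loose, to be left alone.
- trowel: steel trowel with wooden handle lying down, 310 mm long, 28 mm high, origin under the joint of handle and blade; loose, to be left alone.
- scoop: aluminium scoop, 210 mm long, 45 mm high, origin under the joint of handle and pan; loose, to be left alone.
- pot: terracotta plant pot, 90 mm across, 85 mm high, origin at the centre of its underside; loose, to be left alone.
Not all that is in view belongs to the job. Leave any purple look-alike of the jar_white alone. Leave any brown look-alike of the lid_white alone.

How it is judged:
By the outcome, as a careful person would: the job done as asked, in the order asked, and still so for the second after the job is handed in, while the arm keeps its last pose, push and grip.
It also fails if it takes over 64 s, if anything falls off the work surface, if the arm or the gripper's body presses on something with over 40 N, if the wrist force passes 120 N, or if a joint passes its speed limit or range.

## Working session

There is one attempt and no reset: what is moved stays moved. The work goes in short steps, Python scripts to look and compute and a shell command to move; the robot and the scene stay as the last step left them, time stands still between calls to the robot, and variables do not carry over. Pictures are saved under pics/ and viewed, at most 11 in all, crops included, and the job is handed in when it is done.

```bash
ls; mkdir -p pics
python3 - <<'E'
from rig import env
import cv2
for n in("scene","top"):
    cv2.imwrite(f"pics/{n}0.png",env.capture(n)[:,:,::-1]); print(env.camera_model(n))
o=env.get_obs(); print({k:o[k] for k in("clock","eef_pos","eef_rot","finger_gap")})
E
```

```text
pics
{'fx': 481.49182698909254, 'fy': 481.49182698909254, 'cx': 281.84718799335553, 'cy': 209.0146271714419, 'eye': array([ 1.33458713, -0.18468137,  0.91750612]), 'rotation': array([0.78752376, 0.01135963, 1.34241838])}
{'fx': 546.822732483091, 'fy': 546.822732483091, 'cx': 285.68770371722815, 'cy': 216.1028408778821, 'eye': array([ 0.38031964, -0.00987413,  1.79757029]), 'rotation': array([ 0.09297393, -0.01549722, -1.56795555])}
{'clock': 0.1, 'eef_pos': array([ 0.23413622, -0.60592421,  0.22175164]), 'eef_rot': array([-3.14015510e+00,  1.31234246e-04,  3.68770644e-01]), 'finger_gap': 0.08683611696176603}
```

View pics/scene0.png

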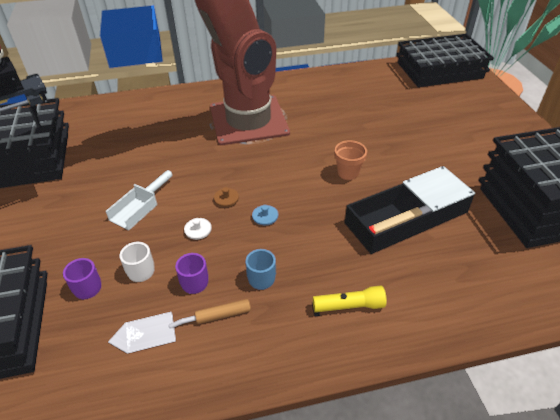

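View pics/top0.png

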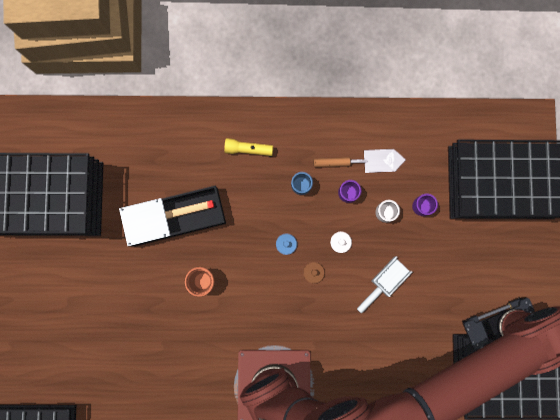

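Scene view: the white lid is at (198,228), white jar (137,262), blue lid (265,215), blue jar (261,270), and dibber butt (374,230). In the top view they are at (341,242), (388,211), (286,244), (302,183) and (211,205). Two purple jars and a brown lid are the decoys.

```bash
cat > h.py <<'E'
from rig import env
import numpy as np
from scipy.spatial.transform import Rotation as Rn
def cam(n):
    m=env.camera_model(n); return m,Rn.from_euler('xyz',m['rotation']).as_matrix()
def proj(n,p):
    m,R=cam(n); q=R.T@(np.array(p)-m['eye']); return np.array([m['cx']+m['fx']*q[0]/-q[2], m['cy']+m['fy']*-q[1]/-q[2]])
def ray(n,uv):
    m,R=cam(n); d=R@np.array([(uv[0]-m['cx'])/m['fx'],-(uv[1]-m['cy'])/m['fy'],-1]); return m['eye'],d
def plane(n,uv,z):
    e,d=ray(n,uv); return e+d*(z-e[2])/d[2]
def tri(a,b):
    A=0;B=0;
    for n,uv in(("scene",a),("top",b)):
        e,d=ray(n,uv); d=d/np.linalg.norm(d); P=np.eye(3)-np.outer(d,d); A=A+P;B=B+P@e
    return np.linalg.solve(A,B)
E
python3 - <<'E'
from h import *
np.set_printoptions(precision=4,suppress=True)
env.capture("scene");env.capture("top")
o=env.get_obs();print(proj("top",o['eef_pos']))
Z=dict(jar_white_mouth=.07,jar_blue_mouth=.07,lid_white_knob=.027,lid_blue_knob=.027,cover_edge=.066,cover=.066,dibber_butt=.017,dibber_mid=.017,trough=0)
for t,z in Z.items():
    print(t)
    for n in("top","scene"):
        for r in env.pinpoint(n,t)[:4]:
            print("  ",n,np.round(r['xy'],1),round(r['score'],2),plane(n,r['xy'],z)[:2])
E
```

```text
[485.424  319.0002]
jar_white_mouth
   top [429.6 204.3] 0.92 [ 0.5813 -0.4956]
   top [387.6 207.9] 0.89 [ 0.5691 -0.361 ]
   top [283.5 243.5] 0.73 [ 0.4546 -0.0295]
   top [348.4 190.2] 0.62 [ 0.6254 -0.2362]
   scene [189.5 263.3] 0.71 [ 0.6224 -0.2421]
   scene [410.9 214.5] 0.65 [0.5972 0.3022]
   scene [ 75.2 270.5] 0.64 [ 0.583  -0.4919]
   scene [132.3 253.3] 0.59 [ 0.5621 -0.3673]
jar_blue_mouth
   top [303.9 179.6] 0.58 [ 0.6589 -0.0941]
   top [251.  147.7] 0.21 [0.7614 0.0757]
   scene [256.8 259.8] 0.72 [ 0.6482 -0.0931]
lid_white_knob
   top [312.3 274.3] 0.9 [ 0.3575 -0.1232]
   top [340.2 241.5] 0.73 [ 0.4635 -0.2139]
   top [286.4 244.2] 0.61 [ 0.4542 -0.0394]
   scene [223.2 190.1] 0.76 [ 0.3517 -0.1313]
   scene [197.2 221.8] 0.56 [ 0.4549 -0.2131]
lid_blue_knob
   top [286.8 245. ] 0.81 [ 0.4516 -0.0407]
   scene [267.7 209.5] 0.88 [ 0.4541 -0.0285]
cover_edge
   top [164.6 219.2] 0.95 [0.5304 0.3474]
   top [339.8 241.7] 0.62 [ 0.4611 -0.2081]
   scene [415.5 197. ] 0.6 [0.5382 0.3417]
cover
   top [171.5 215.5] 0.73 [0.5422 0.3259]
   scene [411.7 199.5] 0.87 [0.5445 0.3285]
   scene [146.2 196.8] 0.18 [ 0.3726 -0.3309]
dibber_butt
   top [215.6 202.7] 0.73 [0.5895 0.1925]
   scene [366.  234.1] 0.72 [0.5886 0.1953]
   scene [410.1 216.7] 0.6 [0.5581 0.3274]
   scene [406.8 218.9] 0.49 [0.5634 0.3159]
dibber_mid
   top [171.7 210.8] 0.74 [0.5622 0.335 ]
   scene [408.9 217.1] 0.93 [0.5587 0.3238]
trough
   top [177.8 216.8] 0.88 [0.5442 0.3179]
   top [286.7 246.4] 0.48 [ 0.4481 -0.0409]
   scene [404.8 214.9] 0.75 [0.5339 0.3262]
   scene [266.4 217.5] 0.17 [ 0.456  -0.0333]
```

```bash
cat > fit.py <<'E'
from h import *
import cv2
from scipy.optimize import least_squares
A=np.linspace(0,2*np.pi,60)
def ring(r,z): return np.c_[r*np.cos(A),r*np.sin(A),0*A+z]
SH={"jar":[ring(.034,0),ring(.034,.07)],"lid":[ring(.034,.008),ring(.034,.014)],}
def hullc(pts):
    h=cv2.convexHull(pts.astype(np.float32)).reshape(-1,2); M=cv2.moments(h); x=h[:,0];y=h[:,1]
    return np.array([M['m10']/M['m00'],M['m01']/M['m00']]),M['m00']
def mask(img,kind):
    h,s,v=cv2.split(cv2.cvtColor(img,cv2.COLOR_RGB2HSV))
    if kind=="blue": m=(h>95)&(h<120)&(s>70)&(v>40)
    if kind=="white": m=(s<75)&(v>70)
    if kind=="red": m=((h<6)|(h>174))&(s>190)&(v>110)
    return m.astype(np.uint8)
def fit(cam,img,shape,col,guess,zoff=0,rad=0.055):
    c=proj(cam,[*guess,.03+zoff]); m=mask(img,col); n,l,st,ce=cv2.connectedComponentsWithStats(m)
    best=max((i for i in range(1,n) if np.linalg.norm(ce[i]-c)<22),key=lambda i:st[i,4],default=None)
    if best is None: return None
    ys,xs=np.nonzero(l==best); mc,ma=hullc(np.c_[xs,ys])
    S=np.vstack(SH[shape])+[0,0,zoff]
    f=lambda p: hullc(np.array([proj(cam,q+[*p,0]) for q in S]))[0]-mc
    r=least_squares(f,guess); pa=hullc(np.array([proj(cam,q+[*r.x,0]) for q in S]))[1]
    return r.x,ma,pa
E
python3 - <<'E'
from fit import *
np.set_printoptions(precision=4,suppress=True)
I={n:env.capture(n) for n in("top","scene")}
for nm,s,c,g in(("jw","jar","white",(.566,-.362)),("jb","jar","blue",(.652,-.094)),("lw","lid","white",(.459,-.213)),("lb","lid","blue",(.453,-.036))):
    for n in I: print(nm,n,fit(n,I[n],s,c,g))
# purple jar centres rough not needed; cover
for n in I:
    m=mask(I[n],"white"); k,l,st,ce=cv2.connectedComponentsWithStats(m); c=proj(n,[.515,.41,.072])
    i=min((i for i in range(1,k) if st[i,4]>300),key=lambda i:np.linalg.norm(ce[i]-c)); ys,xs=np.nonzero(l==i)
    P=np.array([plane(n,p,.072)[:2] for p in np.c_[xs,ys]]); r=cv2.minAreaRect((P*1000).astype(np.float32)); print("cover",n,r,P.mean(0),cv2.boxPoints(r))
    m=mask(I[n],"red"); c=proj(n,[.589,.193,.02]); ys,xs=np.nonzero(m); w=np.hypot(xs-c[0],ys-c[1])<25
    p=[xs[w].mean(),ys[w].mean()]; print("red",n,p,w.sum(),plane(n,p,.025))
    h,s,v=cv2.split(cv2.cvtColor(I[n],cv2.COLOR_RGB2HSV)); wd=(h>8)&(h<30)&(s>50)&(v>150); ys,xs=np.nonzero(wd); c=proj(n,[.575,.25,.028]); w=np.hypot(xs-c[0],ys-c[1])<45
    P=np.array([plane(n,p,.028)[:2] for p in np.c_[xs,ys][w]]);print("wood",cv2.minAreaRect((P*1000).astype(np.float32)),P.mean(0))
cv2.imwrite("pics/crop1.png",cv2.resize(I["scene"][160:260,330:490,::-1],(800,500),interpolation=cv2.INTER_CUBIC))
E
```

```text
Traceback (most recent call last):
  File "fit.py", line 23, in fit
    r=least_squares(f,guess); pa=hullc(np.array([proj(cam,q+[*r.x,0]) for q in S]))[1]
  File "fit.py", line 22, in <lambda>
    f=lambda p: hullc(np.array([proj(cam,q+[*p,0]) for q in S]))[0]-mc
                                ~~~~^^^^^^^^^^^^^^
  File "h.py", line 7, in proj
    m,R=cam(n); q=R.T@(np.array(p)-m['eye']); return np.array([m['cx']+m['fx']*q[0]/-q[2], m['cy']+m['fy']*-q[1]/-q[2]])
        ~~~^^^
  File "h.py", line 5, in cam
    m=env.camera_model(n); return m,Rn.from_euler('xyz',m['rotation']).as_matrix()
ValueError: time passes only in moves, steps and waits
```

```bash
sed -i 's/^def cam/import functools\n@functools.cache\ndef cam/' h.py; sed -i 's/least_squares(f,guess)/least_squares(f,guess,diff_step=.01,max_nfev=8)/' fit.py
cat > m.py <<'E'
from fit import *
np.set_printoptions(precision=4,suppress=True)
I={n:env.capture(n) for n in("top","scene")}
for nm,s,c,g in(("jw","jar","white",(.566,-.362)),("jb","jar","blue",(.652,-.094)),("lw","lid","white",(.459,-.213)),("lb","lid","blue",(.453,-.036))):
    for n in I: print(nm,n,fit(n,I[n],s,c,g))
# purple jar centres rough not needed; cover
for n in I:
    m=mask(I[n],"white"); k,l,st,ce=cv2.connectedComponentsWithStats(m); c=proj(n,[.515,.41,.072])
    i=min((i for i in range(1,k) if st[i,4]>300),key=lambda i:np.linalg.norm(ce[i]-c)); ys,xs=np.nonzero(l==i)
    P=np.array([plane(n,p,.072)[:2] for p in np.c_[xs,ys]]); r=cv2.minAreaRect((P*1000).astype(np.float32)); print("cover",n,r,P.mean(0),cv2.boxPoints(r).tolist())
    m=mask(I[n],"red"); c=proj(n,[.589,.193,.02]); ys,xs=np.nonzero(m); w=np.hypot(xs-c[0],ys-c[1])<25
    p=[xs[w].mean(),ys[w].mean()]; print("red",n,p,w.sum(),plane(n,p,.025))
    h,s,v=cv2.split(cv2.cvtColor(I[n],cv2.COLOR_RGB2HSV)); wd=(h>8)&(h<30)&(s>50)&(v>150); ys,xs=np.nonzero(wd); c=proj(n,[.575,.25,.028]); w=np.hypot(xs-c[0],ys-c[1])<45
    P=np.array([plane(n,p,.028)[:2] for p in np.c_[xs,ys][w]]);print("wood",cv2.minAreaRect((P*1000).astype(np.float32)),P.mean(0))
cv2.imwrite("pics/crop1.png",cv2.resize(I["scene"][160:260,330:490,::-1],(800,500),interpolation=cv2.INTER_CUBIC))
E
python3 m.py
```

```text
jw top (array([ 0.5629, -0.3662]), 422.0, 442.7189558118116)
jw scene (array([ 0.5573, -0.3639]), 1073.5, 1115.1466239172732)
jb top (array([ 0.6535, -0.088 ]), 349.0, 410.3818508454133)
jb scene (array([ 0.6476, -0.0858]), 950.5, 1093.708378897165)
lw top (array([ 0.4638, -0.2171]), 361.0, 342.70510844886303)
lw scene (array([ 0.4616, -0.2156]), 461.0, 444.1875257292995)
lb top (array([ 0.4561, -0.0383]), 319.0, 341.72889984049834)
lb scene (array([ 0.4551, -0.0374]), 373.0, 412.60854314954486)
cover top ((522.5877685546875, 410.2654724121094), (124.92035675048828, 139.58193969726562), 14.379355430603027) [0.5221 0.4103] [[444.7523498535156, 462.3586730957031], [479.416259765625, 327.1494445800781], [600.4232177734375, 358.1722717285156], [565.75927734375, 493.3815002441406]]
red top [np.float64(212.25), np.float64(204.5)] 4 [0.5826 0.2023 0.025 ]
wood ((565.7579345703125, 286.3367919921875), (23.173259735107422, 137.85537719726562), 13.996992111206055) [0.5677 0.2795]
cover scene ((526.685302734375, 397.02130126953125), (128.89242553710938, 171.36013793945312), 14.183467864990234) [0.5282 0.4068] [[443.2096862792969, 464.29840087890625], [485.1976318359375, 298.1619873046875], [610.160888671875, 329.74420166015625], [568.1729736328125, 495.880615234375]]
red scene [np.float64(371.45454545454544), np.float64(228.9090909090909)] 11 [0.5818 0.2113 0.025 ]
wood ((628.8545532226562, 259.66351318359375), (137.24989318847656, 236.63246154785156), 21.741392135620117) [0.5831 0.2741]
```

View pics/crop1.png

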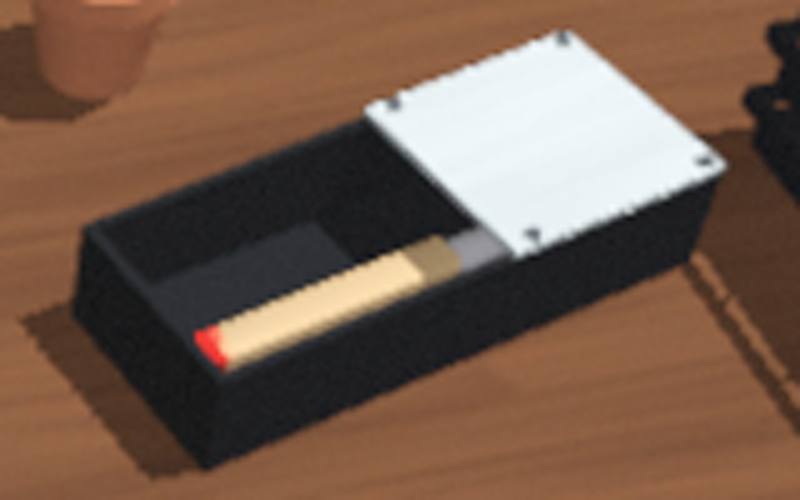

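The crop shows the dibber lying slightly towards the near wall, red butt at crop (210,345), with the steel running under the cover edge. From the measurements:
- **Trough:** centre about (.5445,.325), yaw about .248.
- **Dibber:** butt about (.588,.199), axis yaw about .244.

I'll turn the tool to yaw π/2 first, so that tool x is world Y and tool y is world X.

```bash
python3 -m crank '[[0,0,-5.74,0,0,0,-1],[0,0,-5.74,0,0,0,-1],[0,0,-5.74,0,0,0,-1],[0,0,-5.74,0,0,0,-1],[0,0,-5.74,0,0,0,-1],[0,0,-5.74,0,0,0,-1],[0,0,-5.74,0,0,0,-1],[0,0,-5.74,0,0,0,-1],[0,0,-5.74,0,0,0,-1],[0,0,-5.74,0,0,0,-1],[0,0,-5.74,0,0,0,-1],[0,0,-5.74,0,0,0,-1]]' 20
python3 -m crank '[[0,0,0,0.035,0.02,0,-1],[0,0,0,0.035,0.02,0,-1],[0,0,0,0.035,0.02,0,-1],[0,0,0,0.035,0.02,0,-1],[0,0,0,0.035,0.02,0,-1],[0,0,0,0.035,0.02,0.01,-1],[0,0,0,0.035,0.02,0.02,-1],[0,0,0,0.035,0.02,0.02,-1],[0,0,0,0.035,0.02,0.02,-1],[0,0,0,0.035,0.02,0.02,-1],[0,0,0,0.035,0.02,0.02,-1],[0,0,0,0,0,0,-1]]'
```

```text
clock: 2.5
eef_pos: [0.2343, -0.6063, 0.2225]
eef_rot: [-3.142, -0.0, 1.575]
contact_force: [-0.0, -1.1, -0.2]
finger_gap: 0.0868
grasp_force: 0.0
clock: 3.7
eef_pos: [0.4555, -0.215, 0.1105]
eef_rot: [-3.14, -0.004, 1.579]
contact_force: [0.5, 0.3, 0.9]
finger_gap: 0.0867
grasp_force: 0.0
```

```bash
cat > m2.py <<'E'
from fit import *
import fit as F,sys
np.set_printoptions(precision=4,suppress=True)
def mk(img,kind):
    h,s,v=cv2.split(cv2.cvtColor(img,cv2.COLOR_RGB2HSV))
    return (((h>92)&(h<125)&(s>50)&(v>12)) if kind=="blue" else (((s<100)|((h>30)&(h<150)))&(v>28))).astype(np.uint8)
F.mask=mk
I={n:env.capture(n) for n in("top","scene")}
for nm,s,c,g in(("jw","jar","white",(.566,-.362)),("jb","jar","blue",(.652,-.094)),("lw","lid","white",(.459,-.213)),("lb","lid","blue",(.453,-.036))):
    for n in I: print(nm,n,fit(n,I[n],s,c,g))
cv2.imwrite("pics/crop2.png",cv2.resize(I["scene"][160:330,60:320,::-1],(780,510),interpolation=cv2.INTER_CUBIC))
E
python3 m2.py
```

```text
jw top (array([ 0.5638, -0.3664]), 439.5, 442.80029318784364)
jw scene (array([ 0.5576, -0.3635]), 1113.0, 1115.3467958808178)
jb top (array([ 0.6535, -0.0875]), 359.5, 410.36657322966494)
jb scene (array([ 0.6475, -0.0859]), 971.0, 1093.6115831433563)
lw top (array([ 0.5148, -0.2253]), 793.0, 340.5577391665429)
lw scene (array([ 0.4611, -0.2152]), 482.0, 443.7787379572401)
lb top (array([ 0.4563, -0.0384]), 324.0, 341.72172615816817)
lb scene (array([ 0.4547, -0.0373]), 383.0, 412.347379966639)
```

```bash
python3 -m crank '[[0,0,0.4,-0.001,0.0065,0.02,-1],[0,0,0,0,0,0.03,-1],[0,0,0,0,0,0.025,-1],[0,0,0,0,0,0.012,-1],[0,0,0,0,0,0.0045,-1],[0,0,0,0,0,0,-1]]'
python3 - <<'E'
from h import *
import cv2
I=env.capture("scene")
cv2.imwrite("pics/crop2.png",cv2.resize(I[160:310,60:290,::-1],(782,510),interpolation=cv2.INTER_CUBIC))
E
```

```text
clock: 4.4
eef_pos: [0.4608, -0.223, 0.0215]
eef_rot: [3.141, 0.0, 1.563]
contact_force: [-0.2, -0.3, 0.2]
finger_gap: 0.0867
grasp_force: 0.0
```

View pics/crop2.png

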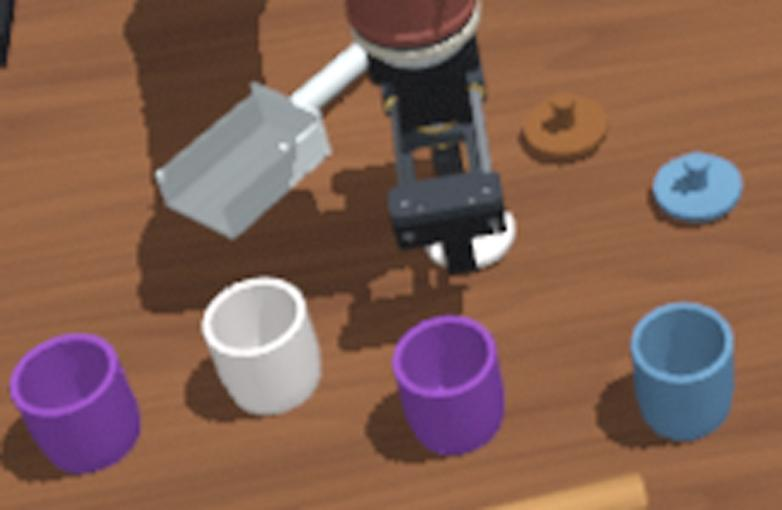

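Crop: white mouth centre at about (257,318), blue mouth at about (683,342). The gripper straddles the white lid, about 7 mm off in world Y.

```bash
python3 -m crank '[[0,0,0,0.0035,0.001,0.0015,-1],[0,0,0,0.0035,0,0.0015,-1],[0,0,0,0,0,0,-1]]'
python3 - <<'E'
from h import *
for u,v in((257,318),(683,342)):
    print(plane("scene",(u/3.4+60-.35,v/3.4+160-.35),.07))
E
```

```text
clock: 4.75
eef_pos: [0.4621, -0.2146, 0.0184]
eef_rot: [3.141, 0.0, 1.565]
contact_force: [0.5, 0.4, 0.2]
finger_gap: 0.0875
grasp_force: 0.0
[ 0.56332467 -0.36069804  0.07      ]
[ 0.65139662 -0.08512723  0.07      ]
```

```bash
python3 -m crank '[[0,0,0,0,0,0,1],[0,0,0,0,0,0,1],[0,0,0,0,0,0,1],[0,0,0,0,0,0,1],[0,0,0,0,0,0,1],[0,0,0,0,0,0,1],[0,0,0,0,0,0,1],[0,0,0,0,0,0,1]]' 25
python3 -m crank '[[0,0,0,0,0,-0.01,1],[0,0,0,0,0,-0.03,1],[0,0,0,0,0,-0.04,1],[0,0,0,0,0,-0.04,1],[0,0,0,0,0,0,1]]'
```

```text
clock: 5.55
eef_pos: [0.4618, -0.2152, 0.018]
eef_rot: [-3.142, -0.0, 1.564]
contact_force: [0.4, 0.2, 0.1]
finger_gap: 0.0313
grasp_force: 0.0
clock: 6.05
eef_pos: [0.465, -0.2163, 0.1443]
eef_rot: [3.133, 0.004, 1.564]
contact_force: [-0.0, -0.2, 0.3]
finger_gap: 0.0011
grasp_force: 0.0
```

The fingers were still closing when I lifted. I'll reopen them and check the lid.

```bash
python3 -m crank '[[0,0,0,0,0,0,-1],[0,0,0,0,0,0,-1],[0,0,0,0,0,0,-1],[0,0,0,0,0,0,-1],[0,0,0,0,0,0,-1],[0,0,0,0,0,0,-1],[0,0,0,0,0,0,-1],[0,0,0,0,0,0,-1]]'; python3 m2.py | grep lw
```

```text
clock: 6.85
eef_pos: [0.4618, -0.2152, 0.138]
eef_rot: [-3.142, -0.0, 1.564]
contact_force: [0.0, -0.1, 0.8]
finger_gap: 0.0569
grasp_force: 0.0
lw top (array([ 0.5187, -0.2272]), 899.0, 340.415008997079)
lw scene (array([ 0.4609, -0.2153]), 480.0, 443.66057687136345)
```

Lid undisturbed. Go down again and give the fingers time.

```bash
python3 -m crank '[[0,0,0,0,0,0,-1],[0,0,0,0,0,0.04,-1],[0,0,0,0,0,0.04,-1],[0,0,0,0,0,0.03,-1],[0,0,0,0,0,0.0095,-1],[0,0,0,0,0,0,-1]]'
python3 -m crank '[[0,0,0,0,0,0,1],[0,0,0,0,0,0,1],[0,0,0,0,0,0,1],[0,0,0,0,0,0,1],[0,0,0,0,0,0,1],[0,0,0,0,0,0,1],[0,0,0,0,0,0,1],[0,0,0,0,0,0,1],[0,0,0,0,0,0,1],[0,0,0,0,0,0,1],[0,0,0,0,0,0,1],[0,0,0,0,0,0,1]]' 25
```

```text
clock: 7.55
eef_pos: [0.4611, -0.2148, 0.0178]
eef_rot: [-3.14, -0.001, 1.564]
contact_force: [-0.2, -0.0, 0.6]
finger_gap: 0.0865
grasp_force: 0.0
clock: 8.75
eef_pos: [0.4618, -0.2152, 0.0186]
eef_rot: [3.142, -0.0, 1.564]
contact_force: [1.0, -0.1, -0.7]
finger_gap: 0.0174
grasp_force: 25.2
```

```bash
python3 -m crank '[[0,0,0,0,0,-0.01,1],[0,0,0,0,0,-0.03,1],[0,0,0,0,0,-0.04,1],[0,0,0,0,0,-0.03,1],[0,0,0,-0.03,0.02,0,1],[0,0,0,-0.03,0.02,0,1],[0,0,0,-0.03,0.02,0,1],[0,0,0,-0.03,0.02,0,1],[0,0,0,-0.029,0.021,0,1],[0,0,0,0,0,0,1],[0,0,0,0,0,0,1]]'
python3 - <<'E'
from h import *
import cv2
I=env.capture("scene")
cv2.imwrite("pics/c3.png",cv2.resize(I[180:310,60:220,::-1],(640,520),interpolation=cv2.INTER_CUBIC))
E
```

```text
clock: 9.85
eef_pos: [0.5616, -0.365, 0.1283]
eef_rot: [-3.141, -0.001, 1.563]
contact_force: [1.0, -0.6, -1.0]
finger_gap: 0.0175
grasp_force: 25.3
```

View pics/c3.png

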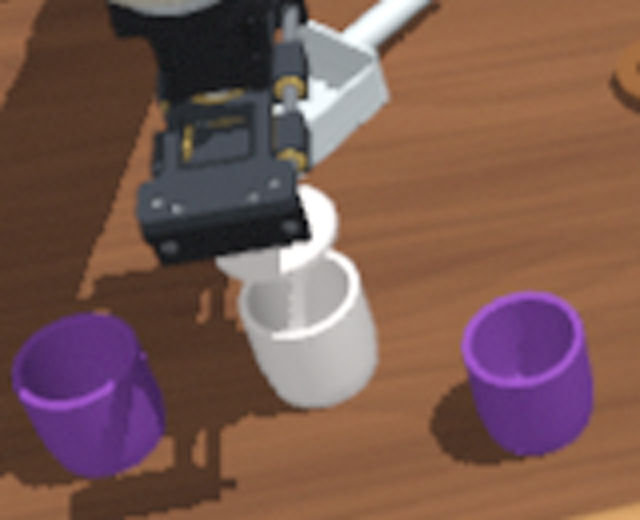

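The lid hangs at about (277,235) in the crop, with the white mouth at about (300,297).

Run:
```python
from h import *
T=lambda p:(proj("scene",p)+.35-[60,180])*4
for dx in(.034,-.034): print(T([.5616,-.365+dx,.121]))
print(T([.5616,-.365,.121]),T([.563,-.364,.07]),T([.5616,-.365,.07]))
```

```text
[335.9448448  223.28470608]
[210.69114171 244.94092708]
[273.62188409 234.06027421] [296.46887071 294.73914096] [294.65699686 293.22817821]
```

```bash
python3 -m crank '[[0,0,0,0.001,0.001,0.01,1],[0,0,0,0,0,0.015,1],[0,0,0,0,0,0.01,1],[0,0,0,0,0,0.005,1],[0,0,0,0,0,0.003,1],[0,0,0,0,0,0.002,1],[0,0,0,0,0,0.002,1],[0,0,0,0,0,0,1],[0,0,0,0,0,0,1]]'
```

```text
clock: 10.8
eef_pos: [0.5629, -0.364, 0.0818]
eef_rot: [3.141, 0.0, 1.564]
contact_force: [0.3, 0.8, -0.0]
finger_gap: 0.0168
grasp_force: 25.3
```

```bash
python3 -m crank '[[0,0,0,0,0,0.001,1],[0,0,0,0,0,0.001,1],[0,0,0,0,0,0,1],[0,0,0,0,0,0,1]]'
python3 - <<'E'
from h import *
import cv2
I=env.capture("scene")
cv2.imwrite("pics/c4.png",cv2.resize(I[190:290,90:190,::-1],(500,500),interpolation=cv2.INTER_CUBIC))
E
```

```text
clock: 11.2
eef_pos: [0.5631, -0.3641, 0.0805]
eef_rot: [3.141, 0.001, 1.564]
contact_force: [-1.2, 1.0, 4.9]
finger_gap: 0.0172
grasp_force: 25.2
```

View pics/c4.png

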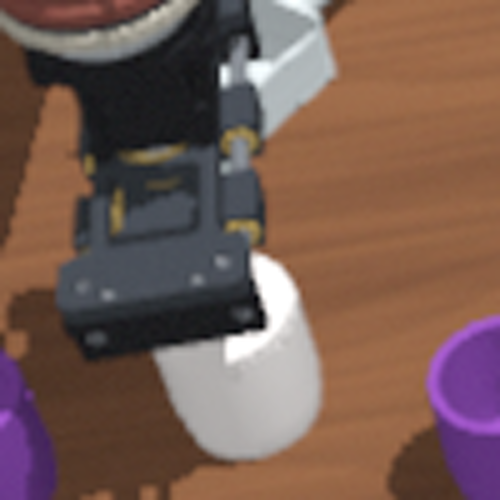

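The disc is flush with the jar, TCP z is .0805 as predicted, and contact is 5 N. Release and go to the blue lid.

```bash
python3 -m crank '[[0,0,0,0,0,0,-1],[0,0,0,0,0,0,-1],[0,0,0,0,0,0,-1],[0,0,0,0,0,0,-1],[0,0,0,0,0,0,-1],[0,0,0,0,0,0,-1],[0,0,0,0,0,0,-1],[0,0,0,0,0,-0.02,-1],[0,0,0,0,0,-0.03,-1],[0,0,0,0,0,-0.02,-1]]'
python3 -m crank '[[0,0,0,0.04,-0.013,0,-1],[0,0,0,0.04,-0.013,0,-1],[0,0,0,0.04,-0.013,0,-1],[0,0,0,0.04,-0.013,0,-1],[0,0,0,0.04,-0.013,0,-1],[0,0,0,0.04,-0.013,0,-1],[0,0,0,0.04,-0.013,0,-1],[0,0,0,0.046,-0.016,0,-1],[0,0,0,0,0,0.03,-1],[0,0,0,0,0,0,-1],[0,0,0,0,0,0,-1]]'; python3 m2.py
```

```text
clock: 12.25
eef_pos: [0.5632, -0.3641, 0.1514]
eef_rot: [3.14, 0.001, 1.564]
contact_force: [0.2, -0.7, -0.7]
finger_gap: 0.0848
grasp_force: 0.0
clock: 13.35
eef_pos: [0.4578, -0.0378, 0.1198]
eef_rot: [-3.141, -0.0, 1.563]
contact_force: [0.7, 0.7, 0.9]
finger_gap: 0.0868
grasp_force: 0.0
jw top (array([ 0.5639, -0.3679]), 470.0, 443.1301096561365)
jw scene (array([ 0.5551, -0.3648]), 1167.5, 1112.8226224047248)
jb top (array([ 0.6532, -0.0875]), 363.0, 410.3038812598679)
jb scene (array([ 0.6476, -0.086 ]), 976.0, 1093.827321322402)
lw top None
lw scene None
lb top None
lb scene (array([ 0.4547, -0.0373]), 383.0, 412.347379966639)
```

```bash
python3 -m crank '[[0,0,0,0,-0.002,0.03,-1],[0,0,0,0,0,0.04,-1],[0,0,0,0,0,0.022,-1],[0,0,0,0,0,0.009,-1],[0,0,0,0,0,0,-1],[0,0,0,0,0,0,-1]]'
python3 -m crank '[[0,0,0,0,0,0,1],[0,0,0,0,0,0,1],[0,0,0,0,0,0,1],[0,0,0,0,0,0,1],[0,0,0,0,0,0,1],[0,0,0,0,0,0,1],[0,0,0,0,0,0,1],[0,0,0,0,0,0,1],[0,0,0,0,0,0,1],[0,0,0,0,0,0,1],[0,0,0,0,0,0,1],[0,0,0,0,0,0,1]]' 25
```

```text
clock: 14.05
eef_pos: [0.4571, -0.0375, 0.0198]
eef_rot: [3.14, 0.0, 1.563]
contact_force: [0.9, 0.2, 1.0]
finger_gap: 0.0871
grasp_force: 0.0
clock: 15.25
eef_pos: [0.456, -0.0372, 0.0185]
eef_rot: [-3.142, -0.0, 1.564]
contact_force: [-0.7, 0.6, -0.8]
finger_gap: 0.0173
grasp_force: 25.2
```

```bash
python3 -m crank '[[0,0,0,0,0,-0.01,1],[0,0,0,0,0,-0.03,1],[0,0,0,0,0,-0.04,1],[0,0,0,0,0,-0.03,1],[0,0,0,-0.01,0.04,0,1],[0,0,0,-0.01,0.04,0,1],[0,0,0,-0.01,0.04,0,1],[0,0,0,-0.01,0.04,0,1],[0,0,0,-0.009,0.036,0,1],[0,0,0,0,0,0,1],[0,0,0,0,0,0,1]]'
python3 - <<'E'
from h import *
import cv2
I=env.capture("scene")
cv2.imwrite("pics/c5.png",cv2.resize(I[180:310,190:350,::-1],(640,520),interpolation=cv2.INTER_CUBIC))
p=env.get_obs()['eef_pos']
T=lambda p:(proj("scene",p)+.35-[190,180])*4
for dx in(.034,0,-.034): print(T(p+[0,dx,-.0075]))
print(T([.652,-.086,.07]))
E
```

```text
clock: 16.35
eef_pos: [0.6516, -0.0873, 0.1283]
eef_rot: [-3.14, -0.001, 1.564]
contact_force: [-0.4, 0.5, -1.7]
finger_gap: 0.0173
grasp_force: 25.2
[336.91265372 252.01728832]
[276.0022819  263.13587613]
[214.48676912 274.36492645]
[282.22016422 323.45034716]
```

View pics/c5.png

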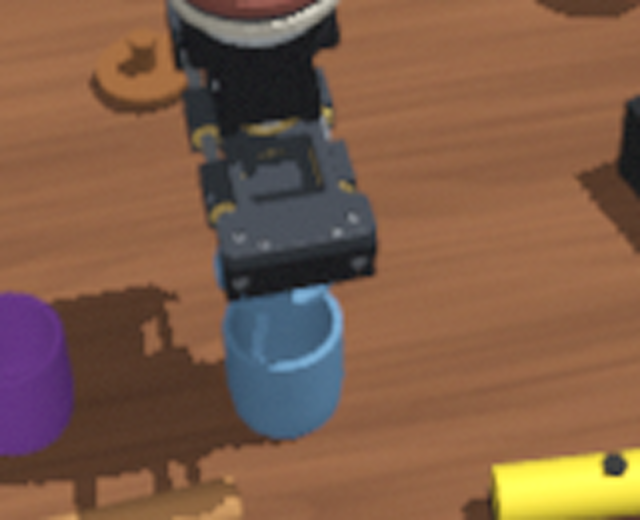

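The mouth is centred at about 283 (predicted 282) and the lid's left edge at 215 (predicted 214), so they are aligned. Descend.

```bash
python3 -m crank '[[0,0,0,0.001,0.0005,0.01,1],[0,0,0,0,0,0.015,1],[0,0,0,0,0,0.01,1],[0,0,0,0,0,0.005,1],[0,0,0,0,0,0.003,1],[0,0,0,0,0,0.002,1],[0,0,0,0,0,0.002,1],[0,0,0,0,0,0.001,1],[0,0,0,0,0,0.001,1],[0,0,0,0,0,0,1],[0,0,0,0,0,0,1]]'
```

```text
clock: 17.5
eef_pos: [0.6525, -0.0866, 0.0805]
eef_rot: [3.141, 0.0, 1.564]
contact_force: [-2.9, -0.5, 5.5]
finger_gap: 0.0172
grasp_force: 25.3
```

```bash
python3 -m crank '[[0,0,0,0,0,0,-1],[0,0,0,0,0,0,-1],[0,0,0,0,0,0,-1],[0,0,0,0,0,0,-1],[0,0,0,0,0,0,-1],[0,0,0,0,0,0,-1],[0,0,0,0,0,0,-1],[0,0,0,0,0,-0.02,-1],[0,0,0,0,0,-0.03,-1],[0,0,0,0,0,-0.04,0],[0,0,0,0,0,0,0]]'
python3 -m crank '[[0,0,0,0.04,-0.009,0,0],[0,0,0,0.04,-0.009,0,0],[0,0,0,0.04,-0.009,0,0],[0,0,0,0.04,-0.009,0,0],[0,0,0,0.04,-0.009,0,0],[0,0,0,0.04,-0.009,0,0],[0,0,0,0.04,-0.009,0,0],[0,0,0,0.04,-0.01,0,0],[0,0,0,0.039,-0.01,0,0],[0,0,-7.2,0,0,0,0],[0,0,-7.2,0,0,0,0],[0,0,0,0,0,0,0]]'
python3 m2.py
python3 - <<'E'
from h import *
import cv2
I=env.capture("scene"); J=env.capture("top")
a=cv2.resize(I[180:280,90:290,::-1],(800,400),interpolation=cv2.INTER_CUBIC)
b=cv2.resize(J[160:240,110:270,::-1],(400,200),interpolation=cv2.INTER_CUBIC); c=cv2.resize(I[150:250,320:520,::-1],(400,200),interpolation=cv2.INTER_CUBIC)
cv2.imwrite("pics/c6.png",np.vstack([a,np.hstack([b,c])]))
E
```

```text
clock: 18.6
eef_pos: [0.6551, -0.0863, 0.1757]
eef_rot: [3.133, 0.001, 1.564]
contact_force: [0.0, 1.3, 0.3]
finger_gap: 0.0771
grasp_force: 0.0
clock: 19.8
eef_pos: [0.5714, 0.2733, 0.1692]
eef_rot: [-3.141, -0.0, 1.818]
contact_force: [-1.0, -0.3, 0.2]
finger_gap: 0.0433
grasp_force: 0.0
jw top (array([ 0.564 , -0.3679]), 469.5, 443.1359141122084)
jw scene (array([ 0.5551, -0.3648]), 1167.5, 1112.8226224047248)
jb top (array([ 0.6542, -0.0878]), 369.0, 410.49679996212944)
jb scene (array([ 0.6453, -0.0859]), 1028.0, 1090.868900540867)
lw top None
lw scene None
lb top None
lb scene None
```

View pics/c6.png

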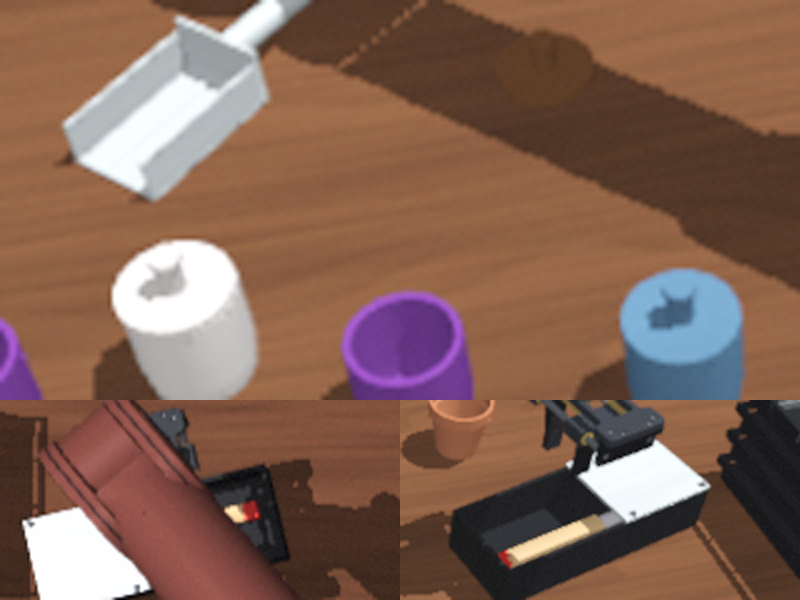

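Both lids sit flush on their own jars: white at (178,285), blue at (682,310) in the crop. The gripper is above the trough, so go partway down and check the lateral alignment.

```bash
python3 -m crank '[[0,0,0,0,-0.0028,0.03,0],[0,0,0,0,0,0.04,0],[0,0,0,0,0,0.03,0],[0,0,0,0,0,0.02,0],[0,0,0,0,0,0.01,0],[0,0,0,0,0,0,0],[0,0,0,0,0,0,0]]'
python3 - <<'E'
from h import *
import cv2
I=env.capture("scene")
cv2.imwrite("pics/c7.png",cv2.resize(I[150:250,330:490,::-1],(800,500),interpolation=cv2.INTER_CUBIC))
E
```

```text
clock: 20.7
eef_pos: [0.5695, 0.2727, 0.0407]
eef_rot: [3.14, -0.0, 1.814]
contact_force: [0.7, 0.6, -0.0]
finger_gap: 0.043
grasp_force: 0.0
```

View pics/c7.png

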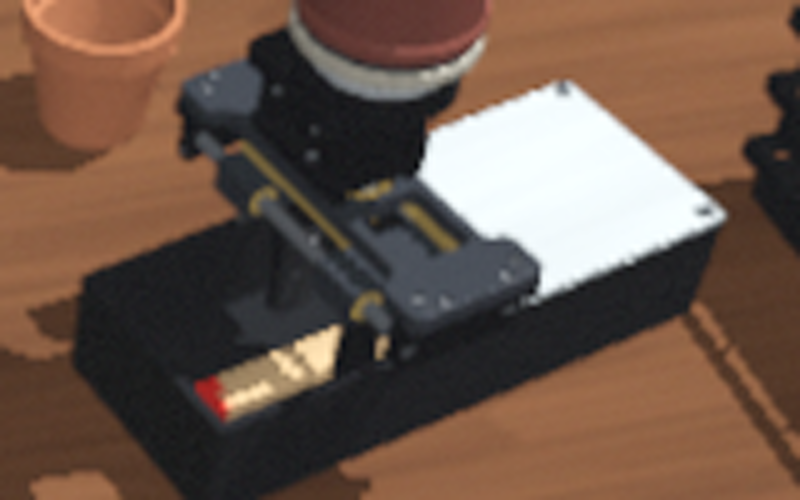

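The fingers straddle the bar, near finger at (355,350), far at (285,275). Descend and close.

```bash
python3 -m crank '[[0,0,0,0,0,0.01,0],[0,0,0,0,0,0.01,0],[0,0,0,0,0,0.006,0],[0,0,0,0,0,0.003,0],[0,0,0,0,0,0,0],[0,0,0,0,0,0,0]]'
```

```text
clock: 21.35
eef_pos: [0.569, 0.2725, 0.0107]
eef_rot: [3.141, -0.0, 1.815]
contact_force: [-0.6, -0.2, -0.5]
finger_gap: 0.0434
grasp_force: 0.0
```

```bash
python3 -m crank '[[0,0,0,0,0,0,1],[0,0,0,0,0,0,1],[0,0,0,0,0,0,1],[0,0,0,0,0,0,1],[0,0,0,0,0,0,1],[0,0,0,0,0,0,1],[0,0,0,0,0,0,1],[0,0,0,0,0,0,1]]' 45
```

```text
clock: 22.15
eef_pos: [0.569, 0.2724, 0.0107]
eef_rot: [3.141, -0.0, 1.815]
contact_force: [-0.0, -0.3, 2.5]
finger_gap: 0.0215
grasp_force: 45.0
```

Gripped at 22 mm with low contact force. Tilt 18° about the tip, butt up; the computed clearance under the cover edge is about 10 mm.

```bash
python3 -m crank '[[0,-1.5,0,0,0,-0.0042,1],[0,-1.5,0,0,0,-0.0042,1],[0,-1.5,0,0,0,-0.0042,1],[0,-1.5,0,0,0,-0.0042,1],[0,-1.5,0,0,0,-0.0042,1],[0,-1.5,0,0,0,-0.0042,1]]'
```

```text
clock: 22.75
eef_pos: [0.5684, 0.2743, 0.0361]
eef_rot: [3.141, 0.159, 1.816]
contact_force: [-0.0, 0.6, -1.1]
finger_gap: 0.0221
grasp_force: 45.0
```

```bash
python3 -m crank '[[0,-1.5,0,0,0,-0.0042,1],[0,-1.5,0,0,0,-0.0042,1],[0,-1.5,0,0,0,-0.0042,1],[0,-1.5,0,0,0,-0.0042,1],[0,-1.5,0,0,0,-0.0042,1],[0,-1.5,0,0,0,-0.0042,1],[0,0,0,0,0,0,1]]'
python3 - <<'E'
from h import *
import cv2
I=env.capture("scene")
cv2.imwrite("pics/c8.png",cv2.resize(I[130:250,330:490,::-1],(800,600),interpolation=cv2.INTER_CUBIC))
E
```

```text
clock: 23.45
eef_pos: [0.5666, 0.2809, 0.0606]
eef_rot: [3.141, 0.315, 1.817]
contact_force: [-0.4, 0.5, -1.7]
finger_gap: 0.0216
grasp_force: 45.0
```

View pics/c8.png

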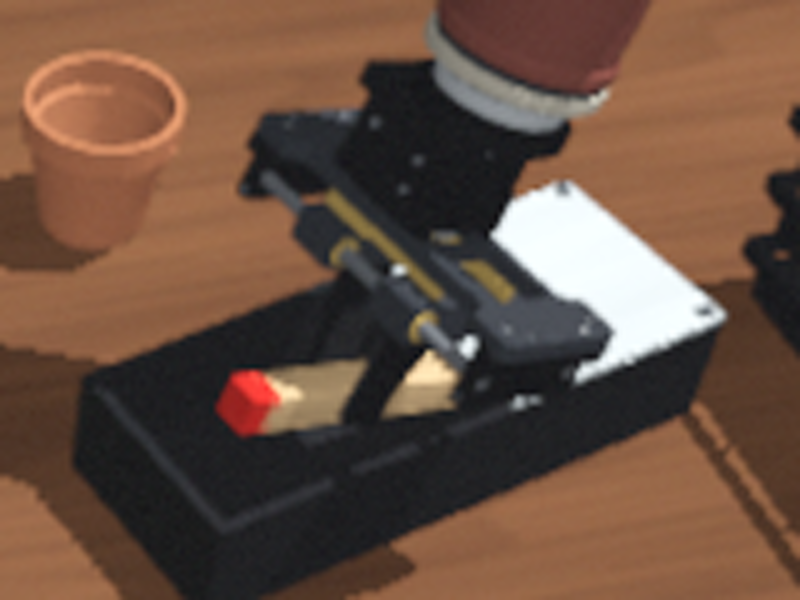

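The red butt is raised at crop (245,403) above the rim, with no contact force. Draw out along the axis.

```bash
python3 -m crank '[[0,0,0,-0.008,0,0,1],[0,0,0,-0.012,0,0,1],[0,0,0,-0.015,0,0,1],[0,0,0,-0.015,0,0,1]]'
python3 -m crank '[[0,0,0,-0.015,0,0,1],[0,0,0,-0.015,0,0,1],[0,0,0,-0.015,0,0,1],[0,0,0,-0.015,0,0,1],[0,0,0,-0.015,0,0,1],[0,0,0,-0.015,0,0,1]]'
```

```text
clock: 23.9
eef_pos: [0.5794, 0.2309, 0.0763]
eef_rot: [3.141, 0.315, 1.814]
contact_force: [-0.4, -0.1, -1.7]
finger_gap: 0.0221
grasp_force: 45.0
clock: 24.5
eef_pos: [0.5996, 0.149, 0.1039]
eef_rot: [-3.142, 0.314, 1.815]
contact_force: [-0.1, -0.7, -2.2]
finger_gap: 0.0216
grasp_force: 45.0
```

```bash
python3 -m crank '[[0,0,0,-0.005,0,-0.015,1],[0,0,0,-0.0078,0,-0.0238,1],[0,0,0,-0.0078,0,-0.0238,1],[0,0,0,-0.0078,0,-0.0238,1],[0,0,0,-0.0078,0,-0.0238,1],[0,0,0,-0.0078,0,-0.0238,1],[0,0,0,-0.0078,0,-0.0238,1],[0,0,0,-0.0078,0,-0.0238,1],[0,0,0,-0.0078,0,-0.0238,1],[0,0,0,-0.0035,0,-0.0105,1],[0,0,0,0,0,0,1],[0,0,0,0,0,0,1]]'
python3 - <<'E'
from h import *
import cv2
I=env.capture("scene")
cv2.imwrite("pics/c9.png",I[:,:,::-1])
E
```

```text
clock: 25.7
eef_pos: [0.5992, 0.1497, 0.3299]
eef_rot: [-3.141, 0.314, 1.816]
contact_force: [0.4, -0.3, -1.7]
finger_gap: 0.0216
grasp_force: 45.0
```

View pics/c9.png

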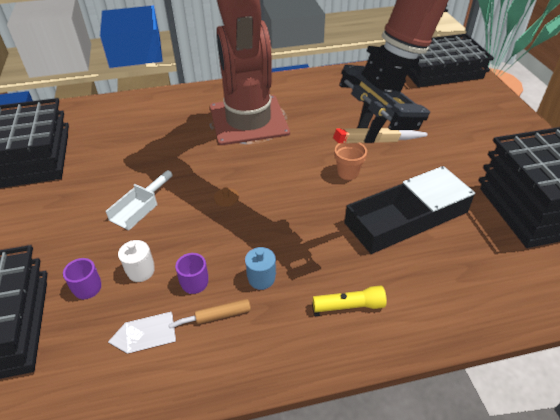

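The dibber is held high, butt at (340,135) and tip at (425,135). Both jars are capped and nothing else has moved, so I'll hand in.

```bash
python3 -c "
from rig import env
print(env.close_job())"
```

```text
the job is handed in; nothing more can be done
None
```

Job handed in at about 26 s: both jars are capped with their own lids, and the dibber is out of the trough and held in the gripper with its tip roughly 0.2 m above the cover (worked out from the arm pose, not measured).

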